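# Put the balancing robot's stand down and hold it upright

### The job

The small two-wheeled balancing robot on the rubber mat is parked nose-down on its front bumper, with its rear stand folded up. First flip the stand out and down, past the point where its spring snaps over, until it is fully down; only then take the robot by the carrying bar on top, tip it up onto its two wheels and hold it upright and still, as for zeroing its gyro, so that it rests neither on the bumper nor on the stand. Keep both wheels on the mat (do not lift the robot), leave the things lying around where they are, and finish while still gripping the bar: do not let go.

Things in the scene. Friction and masses are not known exactly. Their poses are not given: they have to be found in the camera images.
- bot: Balancing robot, loose, about 0.95 kg: three aluminium decks (70 mm nose to tail, 100 wide) between two wheels of 100 mm diameter, 26 wide, 196 over the wheels. Origin: middle of the axle, 50 mm above the mat. Axes: x to the nose, y along the axle, z up to the carrying bar; z vertical = upright. Starts leaning about 0.58 rad nose-down on the bumper. Top deck: 107 mm above the axle, rear edge at x -35.
- bot_bar (a point): Centre of the carrying bar on top: round, black, 14 mm thick, 90 long, parallel to the axle, 165 mm above it along the robot's z, a 10 mm post at each end (80 mm clear between, 40 mm free below). Axes as bot. The frame tips about the axle (1 to 4 N at the bar); the geared wheels turn stiffly (0.06 N m each). Gripped hard, the bar hardly turns in the fingers, so the hand has to lean along with the frame.
- bumper (a point): Middle of the front bumper: a dark steel bar, 12 mm thick, 100 mm wide, 85 mm ahead of the axle (x +85, z +3 in the robot's axes), on which the robot leans at the start. Axes as bot.
- stand_foot (a point): Centre of the stand's foot: round crossbar with rubber sleeve, 14 mm thick, 72 long, parallel to the axle, between two 8 mm steel legs, 82 mm apart. Folded up it lies at x -68, z +139 in the robot's axes, behind the carrying bar: shut fingertips fit from above between bar and foot (54 mm clear; deck 25 mm below the foot). Fully down: x -120, z -16. Then, let go backwards, the robot rests 0.23 rad past upright.
- stand_hinge (a point): Middle of the stand's hinge pin, parallel to the axle, 60 mm behind and 50 mm above it (x -60, z +50 in the robot's axes). Pin to foot centre: 89 mm. Axes as bot.
- stand (a joint): Angle of the rear stand, rad: 0 folded up along the tail (start), growing as it swings out to the rear and down, 2.31 fully down at its stop. Over-centre spring: pushes back to folded below about 1.15 rad and on to fully down above it (0.02 N m at either end, so about 0.4 N at the foot flips it; over about 1 N there tips the robot back).
- mat: Dark grey rubber mat, 400 mm (x) by 540 mm (y) by 3 mm, fixed to the bench; origin at the centre of its underside. The robot stands on it, its tail towards the mat's +y side within about 0.35 rad.
- screwdriver: A screwdriver, 160 mm, lying on the mat behind the robot's tail; leave it. Origin under its middle.
- battery: A spare battery pack, 105 x 34 x 26 mm, lying on the mat behind the robot's tail; leave it. Origin under its middle.
- spare_wheel: A spare wheel like the robot's own, 100 mm diameter, 26 mm high, lying flat on the mat ahead of the robot's nose; leave it. Origin under its middle.
- gear_motor: A gear motor, about 90 mm long and 37 mm high, lying on the mat ahead of the robot's nose; leave it. Origin under its middle.
- adapter: A black mains adapter brick, 62 x 125 x 34 mm, on the bench to the left; leave it. Origin under its middle.
- profile: An offcut of aluminium T-slot profile, 200 x 40 x 40 mm, on the bench to the right; leave it. Origin under its middle.
There are look-alikes about, which are no part of the job. Of the things that look like the bot, the larger one is meant.

How it is judged:
By the outcome, as a careful person would: the job done as asked, in the order asked, and still so for the second after the job is handed in, while the arm keeps its last pose, push and grip.
It also fails if it takes over 54 s, if anything falls off the work surface, if the arm or the gripper's body presses on something with over 40 N, if the wrist force passes 120 N, or if a joint passes its speed limit or range.

### The arm

A 7-joint arm with a two-finger parallel gripper is mounted at the origin on the work surface. World frame = base frame: x ahead of the robot, y to its left, z up, the work surface at z = 0. Lengths are in m, angles in rad, forces in N, time in s.
With the tool pointing down it reaches from about 0.4 to 0.85 m from the base axis. Payload 10.4 kg.
Tool frame: the origin (TCP) lies on the centre line of the jaws, within the pads' length; the fingertips stand 14 mm ahead of it and the grasp point (between the pads) lies 5 mm behind it (manip.tip_reach is the distance from the TCP to the fingertips, in m); z points along the fingers, y is the line along which they close (so a half turn about z gives the same grasp; the last joint's range is limited). The gripper opens to 85 mm and grips with 20 to 120 N. Pads are 22 mm wide; open, the fingers measure 114 mm over their backs; the gripper's body (76 mm by 85 mm) begins 54 mm behind the grasp point. The pads swing forward as they close: fully open they stand 13 mm farther back than shut.
Start: joints at [1.147, 0.332, -0.065, 1.46, 0.022, 1.35, -0.088], TCP at [0.244, -0.575, 0.245] pointing down, gripper open.
Joint ranges: [-2.6, 2.6], [-0.5, 2.12], [-1.47, 1.34], [0.16, 2.42], [-1.27, 4.41], [0.06, 2.06], [-2.6, 2.6]. Speed limits (rad/s): [2.22, 2.22, 2.79, 2.79, 3.14, 3.14, 3.14].

### API

Orientations are given as a unit quaternion [x, y, z, w].
In Python, from workcell import manip gives the robot as it stands.
- The arm moves only by the shell command python3 -m pendant 'ROWS' [FORCE]. ROWS is JSON, a list of rows, each a list of 7 numbers: the shift along the tool's x, y, z in units of 50 mm (1.0 is 50 mm), then the turn, a rotation vector about the tool's x, y, z in units of 8 degrees (1.0 is 8 degrees), then the opening, from -1 (shut) to 1 (fully open), so that 0 is half open. In form: [[dx, dy, dz, ax, ay, az, jaw], ...]. A call has exactly 10 rows; each row is the pose to reach, as a shift and turn from the pose commanded when the call began, along the tool's axes at that moment; what a row does not reach only later rows make up. A row lasts 1/8 s, in which the tool goes at most 62.5 mm and 10.7 degrees, less where a joint would pass 70% of its speed; a pose out of reach is approached as far as the arm can. A call with a gripper value outside its range is refused whole. The fingers move at their own pace and stop on an object; FORCE is the grip in N (left out, the last holds). Time passes only in rows, so rows that repeat a pose let the fingers close, or fill a call up. It gives the time, the measured TCP pose, the force, the opening and the grip force at its end, in the units of the state.
- manip.get_obs(): the state, without advancing time (a new reading comes with each control period).
- manip.camera(name): name is "scene" or "top"; returns (picture, depth): 480x640x3 uint8, red, green, blue; 480x640 float32, m along the optical axis (not along the pixel's ray), 0 where there is no reading.
- manip.get_calibration(name): a dict with "fx", "fy", "cx", "cy" (pixels), "xyz" and "orientation" of the camera in the world. Camera axes: x right, y up, looking along -z (the intrinsics and any distortion apply to the point x, -y, -z); pixel columns grow to the right and rows downward; lengths in m; the calibration is good to about 2 mm. A picture is of the moment at which its call begins. get_calibration takes no time and is no camera call.
- manip.hand_in(): hands the job in; it is judged then, once.
Trained networks look in the newest picture that a camera, given by its name, has taken for a name from the list of things; names that differ only in an ending like _2 or _b are one class to them, and where a whole thing is asked for, a point or a joint stands for the part that bears it (a point fixed in the world has none). Each returns a list of dicts, best first, with "p" (0 to 1); they miss things now and then, are a little off and sometimes report something else, mostly with a low value. They report only what shows in the picture. A call takes as long as a camera call. They do not tell look-alikes from the thing itself.
- manip.find_in(thing, camera): "box" ([left, top, right, bottom] in pixels, round what is visible of it).
- manip.trace(thing, camera): "pixels" (480x640 bool, what is visible of it) and "box" ([left, top, right, bottom] in pixels, round what is visible of it).
- manip.tip_of(thing, camera): "pixel" ([column, row] in pixels: a listed point, or the origin of a listed thing).
The state is a dict: "clock": time; "joint_pos": joint angles; "joint_velocities": joint speeds; "tau": joint torques, N m; "position": TCP position; "ee_rot": TCP orientation; "ft_force": force on the tool from outside, world axes, zero at the start; "torque": the same for the moment, N m; "grip_width": opening from 0.0 (shut) to 1.0 (fully open); "grasp_force": force on a finger pad.
Only numpy, scipy, OpenCV 4.12 (cv2) and the standard library are available. Lean on these libraries where they do the work, as an engineer would, in place of code of your own. Each camera call takes 0.05 s, during which the arm holds its last target. There are 200 camera calls.

## Working session

There is one attempt and no reset: what is moved stays moved. The work goes in short steps, Python scripts to look and compute and a shell command to move; the robot and the scene stay as the last step left them, time stands still between calls to the robot, and variables do not carry over. Pictures are saved under pics/ and viewed, at most 10 in all, crops included, and the job is handed in when it is done.

```bash
mkdir -p pics; cat > h.py <<'E'
import numpy as np, cv2
from scipy.spatial.transform import Rotation as R
from workcell import manip
def ray(cam,u,v):
    c=manip.get_calibration(cam); 
    K=np.array([[c['fx'],0,c['cx']],[0,c['fy'],c['cy']],[0,0,1.]])
    return c
def pt(cam,u,v,d):
    c=manip.get_calibration(cam)
    p=np.array([(u-c['cx'])/c['fx']*d,-(v-c['cy'])/c['fy']*d,-d])
    return R.from_quat(c['orientation']).apply(p)+c['xyz']
def proj(cam,P):
    c=manip.get_calibration(cam)
    q=R.from_quat(c['orientation']).inv().apply(np.asarray(P)-c['xyz'])
    return np.array([c['cx']+c['fx']*q[0]/-q[2], c['cy']-c['fy']*q[1]/-q[2]])
E
python3 - <<'E'
from h import *
for c in ('scene','top'):
    im,d=manip.camera(c); cv2.imwrite(f'pics/{c}0.png',im[:,:,::-1]); np.save(f'{c}0.npy',d)
    print(c,manip.get_calibration(c))
    for n in ('bot','mat'):
        print(n,[(np.round(r['p'],2),np.round(r['box'])) for r in manip.find_in(n,c)])
    for n in ('bot_bar','bumper','stand_foot','stand_hinge','bot','screwdriver','battery','spare_wheel','gear_motor'):
        for r in manip.tip_of(n,c)[:3]:
            u,v=r['pixel']; z=d[int(v),int(u)]
            print(n,round(r['p'],2),np.round(r['pixel']),np.round(pt(c,u,v,z),3) if z else None)
o=manip.get_obs();print(o)
E
```

```text
scene {'fx': 622.3684288636906, 'fy': 622.3684288636906, 'cx': 323.1277276534495, 'cy': 234.02591596479206, 'xyz': array([ 1.63270187, -0.08426917,  1.6889644 ]), 'orientation': array([0.21002531, 0.20943242, 0.67467503, 0.67590017])}
bot [(np.float64(0.8), array([281., 182., 342., 258.])), (np.float64(0.63), array([322., 301., 364., 340.]))]
mat [(np.float64(0.95), array([249., 177., 427., 300.])), (np.float64(0.49), array([402., 230., 411., 273.]))]
bot_bar 0.78 [341. 320.] [ 0.832 -0.031  0.094]
bot_bar 0.65 [290. 200.] [ 0.322 -0.194 -0.008]
bumper 0.82 [340. 338.] [ 0.846 -0.032  0.005]
bumper 0.66 [295. 238.] [ 0.486 -0.175 -0.001]
stand_foot 0.6 [310. 192.] [ 0.457 -0.12   0.207]
stand_foot 0.56 [344. 306.] [ 0.812 -0.024  0.137]
stand_hinge 0.84 [348. 304.] [ 0.732 -0.008  0.003]
stand_hinge 0.73 [177. 245.] [ 0.536 -0.548  0.035]
stand_hinge 0.6 [324. 209.] [ 0.464 -0.077  0.128]
bot 0.59 [318. 219.] [ 0.491 -0.097  0.111]
bot 0.58 [339. 318.] [ 0.827 -0.037  0.095]
bot 0.56 [335. 233.] [ 0.528 -0.045  0.09 ]
screwdriver 0.58 [335. 235.] [ 0.534 -0.044  0.087]
screwdriver 0.
[... 1338 characters left out ...]
oint_pos': array([ 1.14743741,  0.33219818, -0.06469533,  1.46009994,  0.02156223,
        1.34989529, -0.08850214]), 'joint_velocities': array([ 0.00030649, -0.00175479,  0.00112767, -0.00042904,  0.00024122,
       -0.00198111,  0.0007886 ]), 'tau': array([-1.42506717e-03, -6.25231576e+01,  4.80564474e-02, -3.91827142e+01,
        1.62864989e-02,  1.69829134e-03,  2.27354451e-05]), 'position': array([ 0.2438564 , -0.57548627,  0.24533866]), 'ee_rot': array([9.79992272e-01, 1.99035534e-01, 3.58347968e-05, 3.85053290e-05]), 'ft_force': array([-0.45692206, -0.04167671,  0.32857151]), 'torque': array([-0.03762677,  0.02947165,  0.03117958]), 'grasp_force': 0.0, 'grip_width': 1.000016721083607}
```

```bash
python3 - <<'E'
import cv2,numpy as np
a=cv2.imread('pics/top0.png')[90:340,180:420]; b=cv2.imread('pics/scene0.png')[160:350,220:440]
a=cv2.resize(a,None,fx=2.3,fy=2.3,interpolation=2); b=cv2.resize(b,None,fx=1.1,fy=1.1)
a=cv2.resize(cv2.imread('pics/top0.png')[100:330,190:410],(400,418),interpolation=2)
b=cv2.resize(cv2.imread('pics/scene0.png')[165:350,240:440],(400,370),interpolation=2)
o=np.zeros((420,800,3),np.uint8);o[:418,:400]=a;o[:370,400:]=b
cv2.imwrite('pics/c0.png',o)
E
```

```text
(no output)
```

View pics/c0.png

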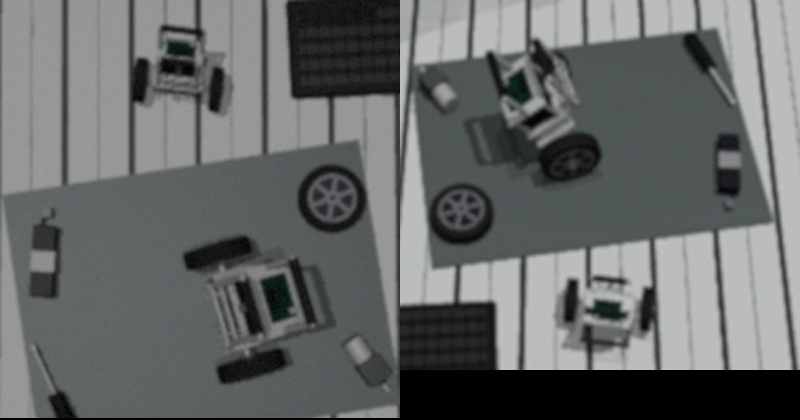

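The large bot is on the mat, around top px (327,268), with its nose towards -y. The small look-alike, at (290,134), is on bare bench. The mat, size and wheels all fit the large one. Next I fit its pose.

```bash
cat >> h.py <<'E'
from scipy.optimize import least_squares
PTS={'bot_bar':(0,0,.165),'bumper':(.085,0,.003),'stand_foot':(-.068,0,.139),'stand_hinge':(-.060,0,.050),'bot':(0,0,0)}
def model(q,p): # q=x,y,yaw,lean
    return np.array([q[0],q[1],.053])+R.from_euler('ZY',[q[2],q[3]]).apply(p)
def fit(obs,q0,fixlean=None):
    # obs: list (name,cam,u,v,weight)
    f=lambda q:np.concatenate([w*(proj(c,model(q,PTS[n]))-[u,v]) for n,c,u,v,w in obs]+[[(q[3]-q0[3])/.03]])
    return least_squares(f,q0,loss='soft_l1')
E
python3 - <<'E'
from h import *
obs=[('bot_bar','scene',290,200,1),('bumper','scene',295,238,1),('stand_foot','scene',310,192,1),('stand_hinge','scene',324,209,1),('bot','scene',318,219,.5),
('bot_bar','top',355,258,1),('stand_foot','top',326,269,1),('stand_hinge','top',310,275,1),('bot','top',319,269,1)]
r=fit(obs,[.47,-.1,-1.25,.58]); q=r.x; print(q)
for n,c,u,v,w in obs: print(n,c,(u,v),np.round(proj(c,model(q,PTS[n])),1))
for n in PTS: print(n,np.round(model(q,PTS[n]),3))
# depth check: mask cloud top
d=np.load('top0.npy'); 
vv,uu=np.mgrid[225:310,288:368]
P=np.array([pt('top',u,v,d[v,u]) for u,v in zip(uu.ravel(),vv.ravel())])
ex=np.array([np.cos(q[2]),np.sin(q[2])]); ey=np.array([-ex[1],ex[0]])
L=np.c_[(P[:,:2]-q[:2])@ex,(P[:,:2]-q[:2])@ey,P[:,2]]
# wheels : |y| 70..98
for s in(1,-1):
    w=L[(s*L[:,1]>.068)&(s*L[:,1]<.11)&(L[:,2]>.06)&(L[:,2]<.12)]; print('wheel',len(w),w.mean(0).round(4),w.min(0).round(3),w.max(0).round(3))
w=L[(L[:,2]>.18)]; print('high'); 
for a in w[np.argsort(w[:,0])][::4].round(3): print(a,end=' ')
# yaw from wheels
w=[P[(s*L[:,1]>.068)&(s*L[:,1]<.11)&(L[:,2]>.085)&(L[:,2]<.12)].mean(0) for s in (1,-1)]
print('\nwheel tops',w, 'axle yaw',np.arctan2(*(w[0]-w[1])[[1,0]])-np.pi/2)
E
```

```text
[ 0.46088384 -0.10313012 -1.22125072  0.54783088]
bot_bar scene (290, 200) [289.3 202.8]
bumper scene (295, 238) [295.2 235.8]
stand_foot scene (310, 192) [311.6 193.7]
stand_hinge scene (324, 209) [323.8 206.1]
bot scene (318, 219) [316.5 222. ]
bot_bar top (355, 258) [354.1 258.4]
stand_foot top (326, 269) [326.4 268.8]
stand_hinge top (310, 275) [310.3 274. ]
bot top (319, 269) [318.9 270.2]
bot_bar [ 0.49  -0.184  0.194]
bumper [ 0.486 -0.173  0.011]
stand_foot [ 0.466 -0.117  0.207]
stand_hinge [ 0.452 -0.079  0.127]
bot [ 0.461 -0.103  0.053]Traceback (most recent call last):
  File "<stdin>", line 10, in <module>
  File "h.py", line 9, in pt
    c=manip.get_calibration(cam)
ValueError: time passes only in moves, steps and waits
```

```bash
sed -i 's/^def ray.*/_C={}\ndef cal(c):\n    if c not in _C: _C[c]=manip.get_calibration(c)\n    return _C[c]\ndef _unused(cam,u,v):/; s/c=manip.get_calibration(cam)/c=cal(cam)/' h.py
cat > cl.py <<'E'
from h import *
def cloud(cam,d,box,q):
    l,t,r,b=box
    vv,uu=np.mgrid[t:b,l:r]; z=d[t:b,l:r]; k=z>0
    c=cal(cam); u=uu[k];v=vv[k];z=z[k]
    P=R.from_quat(c['orientation']).apply(np.c_[(u-c['cx'])/c['fx']*z,-(v-c['cy'])/c['fy']*z,-z])+c['xyz']
    L=R.from_euler('Z',q[2]).inv().apply(P-[q[0],q[1],0])
    return P,L
E
python3 - <<'E'
from cl import *
q=[.461,-.103,-1.221,.56]
P,L=cloud('top',np.load('top0.npy'),(285,222,370,312),q)
for s in(1,-1):
    w=L[(s*L[:,1]>.066)&(s*L[:,1]<.115)&(L[:,2]>.06)&(L[:,2]<.115)]; print('wheel',len(w),w.mean(0).round(4),w.min(0).round(3),w.max(0).round(3))
w=[P[(s*L[:,1]>.066)&(s*L[:,1]<.115)&(L[:,2]>.085)&(L[:,2]<.115)].mean(0) for s in (1,-1)]
print('wheel tops',w, 'axle yaw',np.arctan2(*(w[0]-w[1])[[1,0]])-np.pi/2)
for c,b in (('top',(285,222,370,312)),('scene',(275,175,350,262))):
    P,L=cloud(c,np.load(c+'0.npy'),b,q); w=L[(L[:,2]>.175)&(abs(L[:,1])<.07)]; print(c)
    h=np.histogram(w[:,0],bins=np.arange(-.03,.13,.005)); print(h[0])
    for i in np.arange(-.03,.13,.01):
        k=w[(w[:,0]>=i)&(w[:,0]<i+.01)]
        if len(k): print(round(i,3),len(k),k[:,1].min().round(3),k[:,1].max().round(3),k[:,2].min().round(3),k[:,2].max().round(3))
E
```

```text
wheel 418 [0.0052 0.0859 0.0904] [-0.043  0.069  0.06 ] [0.055 0.104 0.108]
wheel 429 [-0.0057 -0.0814  0.0904] [-0.054 -0.1    0.06 ] [ 0.044 -0.066  0.11 ]
wheel tops [array([ 0.54424165, -0.07909705,  0.09721667]), array([ 0.38138426, -0.12539551,  0.0968351 ])] axle yaw -1.2938154914432358
top
[ 0  0  0  0  0  5 10 16 53 83 68 16  0  0  0  0  0  0  0  0  5 13 51 91
 77 30  0  0  0  0  0]
-0.01 5 -0.041 0.043 0.175 0.184
0.0 26 -0.044 0.046 0.176 0.206
0.01 136 -0.044 0.046 0.192 0.221
0.02 84 -0.035 0.045 0.202 0.22
0.07 18 -0.053 0.043 0.176 0.193
0.08 142 -0.053 0.046 0.177 0.205
0.09 107 -0.049 0.046 0.187 0.205
scene
[ 0  0  0  0  0  4  7 10 33 36 35  4  0  0  0  0  0  0  0  0  3  2 30 46
 44  9  0  0  0  0  0]
-0.01 4 -0.041 0.042 0.176 0.184
0.0 17 -0.04 0.054 0.175 0.209
0.01 69 -0.041 0.049 0.188 0.218
0.02 39 -0.03 0.045 0.196 0.221
0.07 5 -0.051 0.044 0.175 0.196
0.08 76 -0.051 0.051 0.178 0.204
0.09 53 -0.045 0.048 0.18 0.206
```

```bash
cat >> cl.py <<'E'
M=np.array([[0,1,0],[1,0,0],[0,0,-1.]])
def botR(psi,th): return R.from_euler('ZY',[psi,th])
def move(xp,yp,z,q,th,P0=None,R0=None):
    """TCP target at local xp (nose), yp, world z; tool leaning th. prints units from the current pose"""
    o=manip.get_obs()
    P0=o['position'] if P0 is None else P0; R0=R.from_quat(o['ee_rot']) if R0 is None else R0
    T=np.array([q[0],q[1],0])+R.from_euler('Z',q[2]).apply([xp,yp,z])
    Rt=botR(q[2],th)*R.from_matrix(M)
    return np.round(np.r_[R0.inv().apply(T-P0)/.05,np.degrees((R0.inv()*Rt).as_rotvec())/8],2)
E
python3 - <<'E'
from cl import *
q=[.463,-.102,-1.285,.58]
for c,b in (('top',(285,222,370,312)),('scene',(275,175,350,262))):
    P,L=cloud(c,np.load(c+'0.npy'),b,q); w=L[(L[:,2]>.18)&(abs(L[:,1])<.07)]
    for nm,k in (('foot',w[w[:,0]<.05]),('bar',w[w[:,0]>.05])):
        pf=np.polyfit(k[:,1],k[:,0],1); print(c,nm,len(k),k.mean(0).round(4),'slope',pf[0].round(3),'z95',np.percentile(k[:,2],[5,50,95]).round(3),'x',np.percentile(k[:,0],[5,95]).round(3))
print(move(.054,0,.30,q,0))
E
```

```text
top foot 242 [ 0.0176 -0.0006  0.2085] slope 0.008 z95 [0.19  0.21  0.217] x [0.007 0.025]
top bar 252 [8.950e-02 1.000e-04 1.953e-01] slope -0.0 z95 [0.186 0.196 0.201] x [0.083 0.097]
scene foot 124 [0.0161 0.0092 0.2063] slope -0.049 z95 [0.184 0.209 0.216] x [0.004 0.024]
scene bar 127 [0.0889 0.0063 0.1944] slope -0.017 z95 [0.187 0.194 0.202] x [0.083 0.095]
[ 7.61 -5.94 -1.09  0.   -0.    0.82]
```

```bash
python3 -m pendant '[[0,0,-1.09,0,0,0,-1],[0.9,-0.7,-1.09,0,0,0.1,-1],[1.9,-1.5,-1.09,0,0,0.2,-1],[2.85,-2.2,-1.09,0,0,0.3,-1],[3.8,-2.97,-1.09,0,0,0.4,-1],[4.75,-3.7,-1.09,0,0,0.5,-1],[5.7,-4.45,-1.09,0,0,0.6,-1],[6.65,-5.2,-1.09,0,0,0.7,-1],[7.3,-5.7,-1.09,0,0,0.8,-1],[7.61,-5.94,-1.09,0,0,0.82,-1]]' 30; python3 - <<'E'
from cl import *
q=[.463,-.102,-1.285,.58]
print(move(.054,0,.205,q,0)); im,d=manip.camera('top'); im2,d2=manip.camera('scene')
a=cv2.resize(im[190:330,250:420],(400,330),interpolation=2);b=cv2.resize(im2[120:270,240:400],(400,375),interpolation=2)
o=np.zeros((380,800,3),np.uint8);o[:330,:400]=a;o[:375,400:]=b;cv2.imwrite('pics/c1.png',o[:,:,::-1])
E
```

```text
clock: 2.45
position: [0.4793, -0.1509, 0.3001]
ee_rot: [0.99, 0.144, 0.0, -0.0]
ft_force: [-1.0, -0.8, 1.3]
grip_width: -0.002
grasp_force: 0.0
[-0.04  0.05  1.9   0.   -0.    0.03]
```

View pics/c1.png

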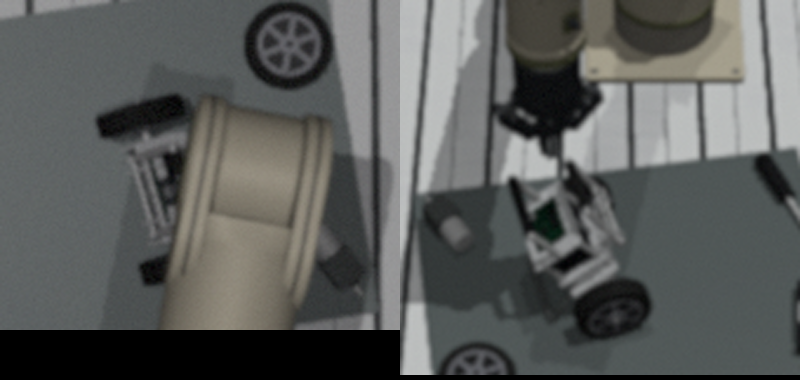

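The shut fingers hang above the gap between the bar (scene px ~(292,197)) and the foot (~(310,190)), so I can go down.

```bash
python3 -m pendant '[[0,0.05,0.3,0,0,0,-1],[0,0.05,0.6,0,0,0,-1],[0,0.05,0.9,0,0,0,-1],[0,0.05,1.2,0,0,0,-1],[0,0.05,1.5,0,0,0,-1],[0,0.05,1.75,0,0,0,-1],[0,0.05,1.95,0,0,0,-1],[0,0.05,2.0,0,0,0,-1],[0,0.05,2.0,0,0,0,-1],[0,0.05,2.0,0,0,0,-1]]'; python3 - <<'E'
from cl import *
q=[.463,-.102,-1.285,.58]
print(manip.get_obs()['position'],move(.04,0,.2,q,0),move(-.0715,0,.19,q,0),move(-.087,0,.155,q,0))
E
```

```text
clock: 3.8
position: [0.4793, -0.156, 0.2003]
ee_rot: [0.99, 0.143, 0.0, 0.0]
ft_force: [0.2, -0.1, 0.4]
grip_width: -0.004
grasp_force: 0.0
[ 0.47931392 -0.15604916  0.20028065] [-0.01 -0.33  0.01  0.   -0.    0.  ] [-0.01 -2.56  0.2   0.   -0.    0.  ] [-0.01 -2.87  0.9   0.   -0.    0.  ]
```

```bash
python3 -m pendant '[[0,-0.16,0,0,0,0,-1],[0,-0.3,0,0,0,0,-1],[0,-0.45,0,0,0,0,-1],[0,-0.6,0,0,0,0,-1],[0,-0.75,0,0,0,0,-1],[0,-0.9,0,0,0,0,-1],[0,-1.05,0,0,0,0,-1],[0,-1.2,0,0,0,0,-1],[0,-1.35,0,0,0,0,-1],[0,-1.5,0,0,0,0,-1]]'; python3 -m pendant '[[0,-0.15,0,0,0,0,-1],[0,-0.3,0,0,0,0,-1],[0,-0.45,0,0,0,0,-1],[0,-0.6,0.03,0,0,0,-1],[0,-0.75,0.08,0,0,0,-1],[0,-0.9,0.15,0,0,0,-1],[0,-1.05,0.25,0,0,0,-1],[0,-1.15,0.4,0,0,0,-1],[0,-1.25,0.6,0,0,0,-1],[0,-1.3,0.8,0,0,0,-1]]'; python3 - <<'E'
from cl import *
im,d=manip.camera('top'); im2,d2=manip.camera('scene')
a=cv2.resize(im[190:330,250:420],(400,330),interpolation=2);b=cv2.resize(im2[120:270,240:400],(400,375),interpolation=2)
o=np.zeros((380,800,3),np.uint8);o[:330,:400]=a;o[:375,400:]=b;cv2.imwrite('pics/c2.png',o[:,:,::-1])
E
```

```text
clock: 5.05
position: [0.4577, -0.0835, 0.1998]
ee_rot: [0.99, 0.143, -0.0, 0.0]
ft_force: [-0.2, -0.8, 0.3]
grip_width: 0.001
grasp_force: 0.1
clock: 6.3
position: [0.4393, -0.0214, 0.159]
ee_rot: [0.99, 0.143, -0.0, 0.0]
ft_force: [-0.0, -0.8, -0.4]
grip_width: 0.0
grasp_force: 0.0
```

View pics/c2.png

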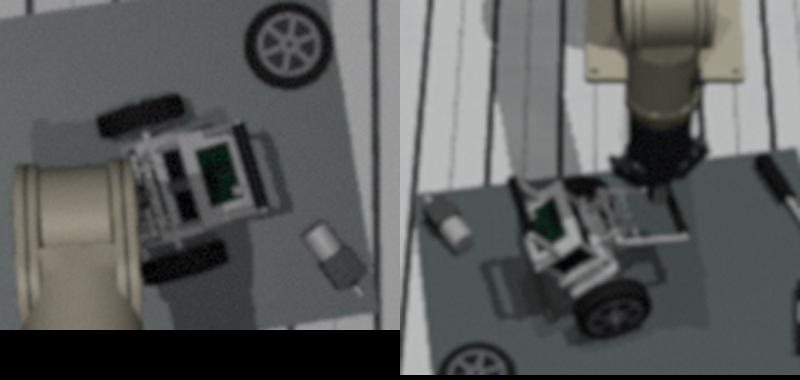

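The stand is out, with its foot around scene px (512,210) in full-frame terms, and the robot has not shifted. I'll raise the fingers and measure the foot.

```bash
python3 -m pendant '[[0,0.05,0,0,0,0,-1],[0,0.05,-0.6,0,0,0,-1],[0,0.05,-1.2,0,0,0,-1],[0,0.05,-1.8,0,0,0,-1],[0,0.3,-2.5,0,0,0,-0.5],[0,1.0,-3.2,0,0,0,0],[0,2,-3.5,0,0,0,0.3],[0,3,-3.5,0,0,0,0.5],[0,4,-3.5,0,0,0,0.5],[0,4.6,-3.5,0,0,0,0.5]]' ; python3 - <<'E'
from cl import *
q=[.463,-.102,-1.285,.58]
Rb=botR(q[2],q[3]); o3=np.array([q[0],q[1],.053])
im2,d2=manip.camera('scene'); im,d=manip.camera('top')
for n,p in (('down',(-.12,0,-.016)),('up',(-.068,0,.139)),('bar',(0,0,.165))): print(n,(o3+Rb.apply(p)).round(3),proj('scene',o3+Rb.apply(p)).round(0),proj('top',o3+Rb.apply(p)).round(0))
for c in('scene','top'):
  for r in manip.tip_of('stand_foot',c): print(c,r)
for c,dd,b in (('scene',d2,(300,170,380,250)),('top',d,(270,230,330,330))):
    P,L=cloud(c,dd,b,q); k=(L[:,0]<-.07)&(L[:,0]>-.14)&(abs(L[:,1])<.035)&(L[:,2]>.05)&(L[:,2]<.18); w=L[k]
    print(c,len(w), w.mean(0).round(3), np.percentile(w,[5,50,95],axis=0).round(3).tolist())
a=cv2.resize(im[190:330,250:420],(400,330),interpolation=2);b=cv2.resize(im2[150:270,270:400],(400,370),interpolation=2)
o=np.zeros((380,800,3),np.uint8);o[:330,:400]=a;o[:370,400:]=b;cv2.imwrite('pics/c3.png',o[:,:,::-1])
E
```

```text
clock: 7.65
position: [0.5044, -0.2455, 0.3347]
ee_rot: [0.99, 0.141, -0.0, 0.0]
ft_force: [0.3, -0.3, 0.1]
grip_width: 0.75
grasp_force: 0.0
down [0.432 0.003 0.105] [350. 205.] [278. 282.]
up [ 0.468 -0.121  0.207] [310. 194.] [328. 268.]
bar [ 0.488 -0.189  0.191] [288. 203.] [356. 259.]
scene {'pixel': [267.3, 276.7], 'p': 0.75}
scene {'pixel': [348.6, 203.8], 'p': 0.58}
scene {'pixel': [344.9, 303.0], 'p': 0.48}
top {'pixel': [277.6, 281.4], 'p': 0.77}
top {'pixel': [284.0, 131.3], 'p': 0.54}
scene 80 [-0.109 -0.     0.109] [[-0.117, -0.033, 0.1], [-0.11, 0.0, 0.109], [-0.103, 0.03, 0.119]]
top 153 [-0.108  0.     0.111] [[-0.115, -0.031, 0.104], [-0.108, 0.0, 0.111], [-0.102, 0.031, 0.117]]
```

View pics/c3.png

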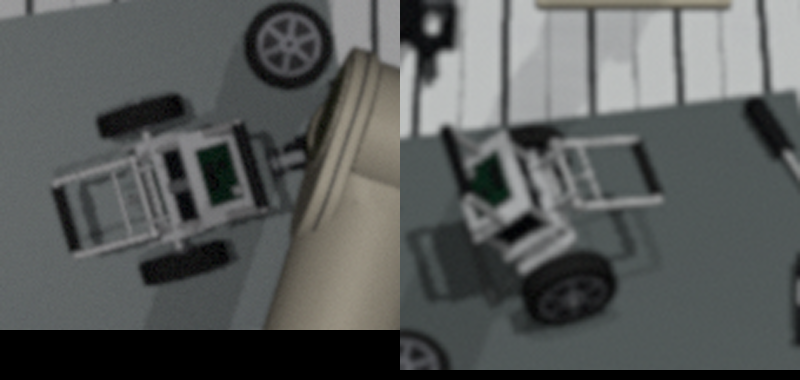

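The stand is fully down: its foot measures at x' -0.109, z 0.109, against an expected -0.109, 0.105. Next is the leaned approach to the bar.

```bash
python3 - <<'E'
from cl import *
q=[.463,-.102,-1.285,.58]
bx,bz=.0900,.191
for s in (.065,-.005): print(s,move(bx+s*np.sin(.58),0,bz+s*np.cos(.58),q,.58))
E
```

```text
0.065 [-0.   -0.42  1.79  4.15 -0.   -0.  ]
-0.005 [-0.   -1.18  2.96  4.15 -0.   -0.  ]
```

```bash
python3 -m pendant '[[0,0,0,0.6,0,0,0.2],[0,0,0,1.2,0,0,0.2],[0,0,0.2,1.8,0,0,0.2],[0,-0.1,0.5,2.4,0,0,0.2],[0,-0.2,0.8,3.0,0,0,0.2],[0,-0.3,1.1,3.6,0,0,0.2],[0,-0.4,1.4,4.15,0,0,0.2],[0,-0.42,1.79,4.15,0,0,0.2],[0,-0.42,1.79,4.15,0,0,0.2],[0,-0.42,1.79,4.15,0,0,0.2]]'; python3 - <<'E'
from cl import *
q=[.463,-.102,-1.285,.58]
bx,bz=.0900,.191
for s in (.065,-.005): print(s,move(bx+s*np.sin(.58),0,bz+s*np.cos(.58),q,.58))
o=manip.get_obs();print(o['joint_pos'].round(2))
im2,d2=manip.camera('scene'); im,d=manip.camera('top')
a=cv2.resize(im[190:330,250:420],(400,330),interpolation=2);b=cv2.resize(im2[130:270,250:400],(400,373),interpolation=2)
o=np.zeros((380,800,3),np.uint8);o[:330,:400]=a;o[:373,400:]=b;cv2.imwrite('pics/c4.png',o[:,:,::-1])
E
```

```text
clock: 9.1
position: [0.499, -0.2216, 0.2466]
ee_rot: [0.949, 0.137, -0.04, -0.282]
ft_force: [-0.2, -0.2, 0.3]
grip_width: 0.598
grasp_force: 0.0
0.065 [-0.02  0.02  0.01  0.02 -0.    0.01]
-0.005 [-0.02  0.02  1.41  0.02 -0.    0.01]
[ 0.81  0.5  -0.36  1.36 -0.25  1.71 -0.81]
```

View pics/c4.png

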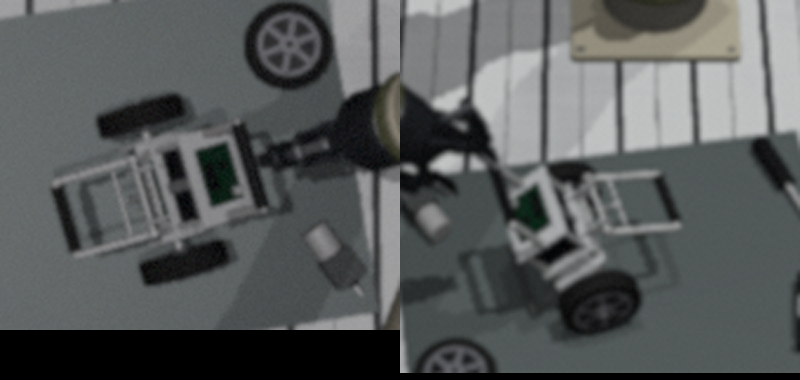

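The leaned hand is lined up with the bar, whose centre is about crop px (254,167). I'll go in along the tool axis and close.

```bash
python3 -m pendant '[[0,0.02,0.25,0,0,0,0.2],[0,0.02,0.5,0,0,0,0.2],[0,0.02,0.75,0,0,0,0.2],[0,0.02,1.0,0,0,0,0.2],[0,0.02,1.2,0,0,0,0.2],[0,0.02,1.35,0,0,0,0.2],[0,0.02,1.41,0,0,0,0.2],[0,0.02,1.41,0,0,0,0.2],[0,0.02,1.41,0,0,0,0],[0,0.02,1.41,0,0,0,-0.2]]' 80; python3 -m pendant '[[0,0,0,0,0,0,-0.4],[0,0,0,0,0,0,-0.55],[0,0,0,0,0,0,-0.7],[0,0,0,0,0,0,-0.8],[0,0,0,0,0,0,-1],[0,0,0,0,0,0,-1],[0,0,0,0,0,0,-1],[0,0,0,0,0,0,-1],[0,0,0,0,0,0,-1],[0,0,0,0,0,0,-1]]' 80;  python3 - <<'E'
from cl import *
q=[.463,-.102,-1.285,.58]
for s in (-.005,): print(s,move(.09+s*np.sin(.58),0,.191+s*np.cos(.58),q,.58))
im2,d2=manip.camera('scene'); im,d=manip.camera('top')
a=cv2.resize(im[190:330,250:420],(400,330),interpolation=2);b=cv2.resize(im2[130:270,250:400],(400,373),interpolation=2)
o=np.zeros((380,800,3),np.uint8);o[:330,:400]=a;o[:373,400:]=b;cv2.imwrite('pics/c5.png',o[:,:,::-1])
E
```

```text
clock: 10.45
position: [0.488, -0.1861, 0.186]
ee_rot: [0.949, 0.137, -0.041, -0.283]
ft_force: [-0.1, 0.4, -0.2]
grip_width: 0.396
grasp_force: 0.0
clock: 11.7
position: [0.488, -0.1857, 0.1861]
ee_rot: [0.948, 0.137, -0.041, -0.283]
ft_force: [-1.1, 0.2, 4.7]
grip_width: 0.134
grasp_force: 78.0
-0.005 [-0.01 -0.01 -0.01  0.    0.    0.01]
```

View pics/c5.png

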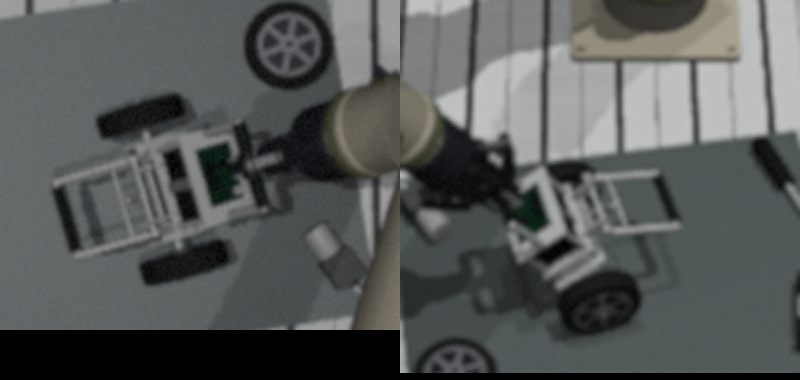

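The bar is gripped (78 N), and the robot hasn't moved. I'll tip it up along the arc about the axle, first half now.

```bash
python3 -m pendant '[[0,-0.093,0,-0.208,0,0,-1],[0,-0.186,0.005,-0.415,0,0,-1],[0,-0.278,0.012,-0.623,0,0,-1],[0,-0.37,0.021,-0.83,0,0,-1],[0,-0.462,0.034,-1.04,0,0,-1],[0,-0.554,0.048,-1.25,0,0,-1],[0,-0.645,0.066,-1.454,0,0,-1],[0,-0.736,0.086,-1.66,0,0,-1],[0,-0.826,0.108,-1.87,0,0,-1],[0,-0.915,0.134,-2.077,0,0,-1]]' 100; python3 - <<'E'
from cl import *
q=[.463,-.102,-1.285,.58]
t=.29; print(move(.16*np.sin(t),0,.053+.16*np.cos(t),q,t)); print(manip.get_obs()['ft_force'],manip.get_obs()['torque'])
E
```

```text
clock: 13.05
position: [0.4759, -0.1452, 0.2054]
ee_rot: [0.98, 0.141, -0.02, -0.142]
ft_force: [-0.6, 1.0, -6.6]
grip_width: 0.131
grasp_force: 97.4
[-0.    0.01 -0.02  0.02  0.    0.  ]
[-0.56781395  0.97892366 -6.59452092] [-0.25155157 -0.02314649 -0.00896964]
```

The wrist is carrying 6.6 N of the weight, so I'll run the second half 1–1.5 mm lower.

```bash
python3 -m pendant '[[0,-0.093,0.02,-0.208,0,0,-1],[0,-0.186,0.025,-0.415,0,0,-1],[0,-0.278,0.032,-0.623,0,0,-1],[0,-0.37,0.041,-0.83,0,0,-1],[0,-0.462,0.054,-1.04,0,0,-1],[0,-0.554,0.07,-1.25,0,0,-1],[0,-0.645,0.09,-1.454,0,0,-1],[0,-0.736,0.112,-1.66,0,0,-1],[0,-0.826,0.135,-1.87,0,0,-1],[0,-0.915,0.162,-2.077,0,0,-1]]' 100; python3 - <<'E'
from cl import *
q=[.463,-.102,-1.285,.58]
t=0; print(move(.16*np.sin(t),0,.053+.16*np.cos(t),q,t)); print(manip.get_obs()['ft_force'],manip.get_obs()['torque'])
im2,d2=manip.camera('scene'); im,d=manip.camera('top')
np.save('s6.npy',d2);np.save('t6.npy',d)
a=cv2.resize(im[190:330,250:420],(400,330),interpolation=2);b=cv2.resize(im2[130:270,250:400],(400,373),interpolation=2)
o=np.zeros((380,800,3),np.uint8);o[:330,:400]=a;o[:373,400:]=b;cv2.imwrite('pics/c6.png',o[:,:,::-1])
for r in manip.tip_of('stand_foot','top'): print(r, proj('top',[q[0],q[1],.053]+botR(q[2],0).apply([-.12,0,-.016])))
for r in manip.tip_of('stand_foot','scene'): print(r, proj('scene',[q[0],q[1],.053]+botR(q[2],0).apply([-.12,0,-.016])))
E
```

```text
clock: 14.3
position: [0.4633, -0.1012, 0.2118]
ee_rot: [0.99, 0.143, 0.001, 0.002]
ft_force: [-6.8, 0.3, 13.8]
grip_width: 0.129
grasp_force: 99.8
[-0.01  0.01 -0.02  0.02 -0.01  0.  ]
[-6.78316958  0.34997128 13.78352088] [0.68651391 1.58965553 0.00249376]
{'pixel': [269.3, 284.2], 'p': 0.55} [274.88014097 282.29091077]
{'pixel': [285.8, 134.4], 'p': 0.45} [274.88014097 282.29091077]
{'pixel': [332.8, 233.5], 'p': 0.74} [351.95389026 216.95075736]
{'pixel': [343.5, 302.4], 'p': 0.62} [351.95389026 216.95075736]
{'pixel': [355.3, 211.4], 'p': 0.53} [351.95389026 216.95075736]
```

View pics/c6.png

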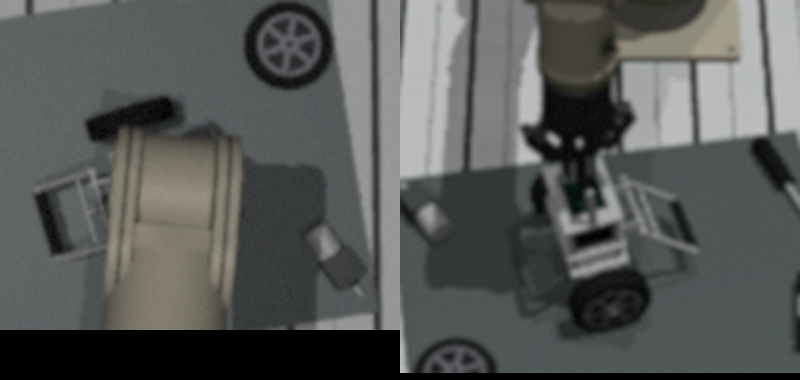

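The foot is about 6 px from where it should be, so the frame lags or has rolled. I'll measure the actual lean.

```bash
python3 - <<'E'
from cl import *
q=[.463,-.102,-1.285,.58]
for c,f,b in (('top','t6.npy',(255,215,370,320)),('scene','s6.npy',(290,180,370,265))):
    P,L=cloud(c,np.load(f),b,q)
    k=(L[:,0]<-.10)&(L[:,0]>-.165)&(abs(L[:,1])<.032)&(L[:,2]>.02)&(L[:,2]<.13); w=L[k]
    print(c,'foot',len(w),np.percentile(w,[5,50,95],axis=0).round(3).tolist())
    for s in (1,-1):
        w=L[(s*L[:,1]>.07)&(s*L[:,1]<.12)&(L[:,2]>.03)&(L[:,2]<.115)&(abs(L[:,0])<.09)]
        if len(w): print(' wheel',s,len(w),np.percentile(w,[2,50,98],axis=0).round(3).tolist())
    w=L[(abs(L[:,0])<.11)&(L[:,0]>.03)&(abs(L[:,1])<.05)&(L[:,2]<.2)&(L[:,2]>.02)]
    for i in np.arange(.03,.11,.01):
        k=w[(w[:,0]>=i)&(w[:,0]<i+.01)]
        if len(k): print('  nose',i.round(2),len(k),np.percentile(k[:,2],[5,50,95]).round(3))
E
```

```text
top foot 131 [[-0.138, -0.029, 0.042], [-0.131, 0.0, 0.05], [-0.126, 0.029, 0.056]]
 wheel 1 397 [[-0.059, 0.071, 0.057], [-0.011, 0.085, 0.093], [0.035, 0.099, 0.107]]
  nose 0.04 4 [0.063 0.067 0.07 ]
  nose 0.05 6 [0.059 0.063 0.069]
  nose 0.06 8 [0.054 0.055 0.062]
  nose 0.07 18 [0.052 0.057 0.062]
scene foot 71 [[-0.139, -0.027, 0.041], [-0.133, 0.003, 0.05], [-0.128, 0.031, 0.057]]
 wheel 1 526 [[-0.058, 0.073, 0.032], [-0.01, 0.096, 0.075], [0.034, 0.104, 0.104]]
 wheel -1 82 [[0.011, -0.096, 0.04], [0.026, -0.076, 0.071], [0.036, -0.07, 0.097]]
  nose 0.03 18 [0.059 0.068 0.076]
  nose 0.04 12 [0.053 0.061 0.07 ]
  nose 0.05 8 [0.049 0.057 0.061]
  nose 0.06 37 [0.047 0.053 0.059]
  nose 0.07 62 [0.045 0.054 0.06 ]
```

The frame still leans about 0.07 nose-down, and the axle has rolled 11 mm tailward. I'm also pressing down with 14 N. I'll ease up about 0.7 mm and lean the hand back 0.07 rad about the axle.

```bash
python3 -m pendant '[[-0.007,0,-0.014,0,0,0,-1],[-0.014,0,-0.014,0,0,0,-1],[-0.014,-0.04,-0.014,-0.09,0,0,-1],[-0.014,-0.08,-0.014,-0.18,0,0,-1],[-0.014,-0.12,-0.014,-0.27,0,0,-1],[-0.014,-0.16,-0.013,-0.36,0,0,-1],[-0.014,-0.2,-0.011,-0.45,0,0,-1],[-0.014,-0.224,-0.01,-0.5,0,0,-1],[-0.014,-0.224,-0.01,-0.5,0,0,-1],[-0.014,-0.224,-0.01,-0.5,0,0,-1]]' 110
cat > m.py <<'E'
from cl import *
def meas():
    q=[.463,-.102,-1.285,.58]
    o=manip.get_obs(); print('F',o['ft_force'].round(1),'T',o['torque'].round(2),o['position'].round(4))
    y=R.from_quat(o['ee_rot']).as_matrix(); Z=R.from_euler('Z',q[2]).inv().apply(-y[:,2]); print('tool lean',Z[0].round(3),'roll',Z[1].round(3))
    for c,b in (('top',(250,215,370,320)),('scene',(290,180,380,265))):
        im,d=manip.camera(c); P,L=cloud(c,d,b,q)
        w=L[(L[:,1]>.07)&(L[:,1]<.12)&(L[:,2]>.03)&(L[:,2]<.115)&(abs(L[:,0])<.09)]; pc=np.percentile(w,[2,98],axis=0); ax=pc[:,0].mean()
        w=L[(L[:,0]-ax<-.10)&(L[:,0]-ax>-.145)&(abs(L[:,1])<.032)&(L[:,2]>.015)&(L[:,2]<.13)]; f=np.percentile(w,50,axis=0)
        n=L[(L[:,0]-ax>.074)&(L[:,0]-ax<.096)&(abs(L[:,1])<.045)&(L[:,2]>.015)&(L[:,2]<.12)]; nz=np.percentile(n,50,axis=0) if len(n) else f*0
        zf=f[2]-.0045; 
        print(c,'axle',ax.round(4),'wheeltop',pc[1,2].round(4),'foot',f.round(4),'lean',((zf-.053+.016)/.12).round(3),'nose',len(n),nz.round(3))
        cv2.imwrite(f'pics/m_{c}.png',im[:,:,::-1])
E
python3 -c "from m import *;meas()"
```

```text
clock: 15.75
position: [0.4601, -0.0906, 0.2122]
ee_rot: [0.989, 0.143, 0.006, 0.036]
ft_force: [-3.0, 2.2, 11.6]
grip_width: 0.129
grasp_force: 108.2
F [-3.   2.2 11.6] T [0.71 0.71 0.03] [ 0.4601 -0.0906  0.2122]
tool lean -0.072 roll -0.003
top axle -0.0105 wheeltop 0.1068 foot [-0.1298 -0.      0.0422] lean 0.005 nose 158 [ 0.074 -0.     0.06 ]
scene axle -0.0115 wheeltop 0.1058 foot [-0.1319  0.001   0.0409] lean -0.005 nose 87 [ 0.072 -0.     0.059]
```

Lean is now 0.00 ± 0.01, the wheels are down and the press is about 11 N. I'll hold still for one call, check again and take a final look.

```bash
python3 -m pendant '[[0,0,-0.004,0,0,0,-1],[0,0,-0.006,0,0,0,-1],[0,0,-0.006,0,0,0,-1],[0,0,-0.006,0,0,0,-1],[0,0,-0.006,0,0,0,-1],[0,0,-0.006,0,0,0,-1],[0,0,-0.006,0,0,0,-1],[0,0,-0.006,0,0,0,-1],[0,0,-0.006,0,0,0,-1],[0,0,-0.006,0,0,0,-1]]' 110
python3 -c "
from m import *
meas()
a=cv2.resize(cv2.imread('pics/m_top.png')[190:330,250:420],(400,330),interpolation=2);b=cv2.resize(cv2.imread('pics/m_scene.png')[150:270,270:400],(400,370),interpolation=2)
o=np.zeros((380,800,3),np.uint8);o[:330,:400]=a;o[:370,400:]=b;cv2.imwrite('pics/c7.png',o)"
```

```text
clock: 17.1
position: [0.46, -0.0905, 0.2123]
ee_rot: [0.989, 0.143, 0.006, 0.035]
ft_force: [-1.4, 2.1, 8.4]
grip_width: 0.129
grasp_force: 107.9
F [-1.4  2.1  8.4] T [ 0.69  0.56 -0.1 ] [ 0.46   -0.0905  0.2123]
tool lean -0.072 roll -0.002
top axle -0.0105 wheeltop 0.1062 foot [-1.296e-01 -1.000e-04  4.150e-02] lean -0.0 nose 153 [0.074 0.    0.061]
scene axle -0.0114 wheeltop 0.1061 foot [-0.1318 -0.0022  0.0404] lean -0.009 nose 87 [0.072 0.001 0.059]
```

View pics/c7.png

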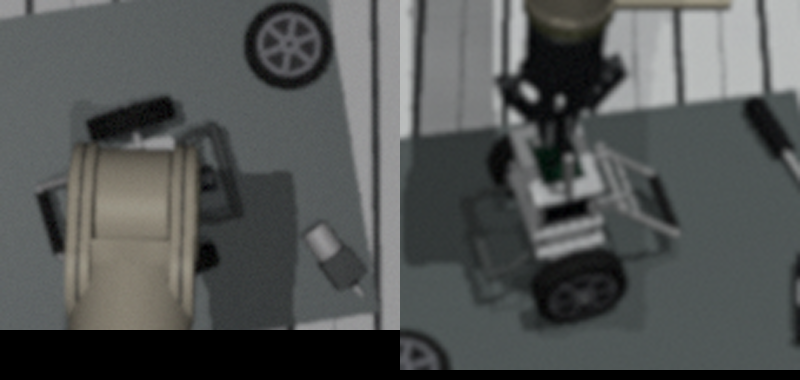

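The robot stands upright on both wheels, with the stand down and clear of the mat (foot at crop (662,205)), the bumper clear too, and the bar gripped. It is still, and nothing else in view has moved.

```bash
python3 -c "
from workcell import manip
print(manip.hand_in())"
```

```text
the job is handed in; nothing more can be done
None
```

The stand was flipped fully down first; the balancing robot was then tipped up and handed in at 17 s, held still by the bar within about 0.01 rad of upright, wheels on the mat, bumper and stand clear (the wheels rolled about 11 mm tailward while tipping).

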